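# Open the relay test box and clear its socket

### The arm

A 7-joint arm with a two-finger parallel gripper is mounted at the origin on a cart in front of the work surface, level with it; the furniture and walls round the work are solid. World frame = base frame: x ahead of the robot, y to its left, z up, the work surface at z = 0. Lengths are in m, angles in rad, forces in N, time in s.
With the tool pointing down it reaches from about 0.425 to 0.875 m from the base axis. Payload 4.7 kg.
Tool frame: the origin (TCP) lies at the very end of the fingers, on their centre line; the grasp point (between the pads) lies pinch_z behind it (pinch_z is the distance from the TCP to the grasp point, in m); z points along the fingers, y is the line along which they close (so a half turn about z gives the same grasp; the last joint's range is limited). The gripper opens to 87 mm and grips with 3 to 60 N. Pads are 19 mm wide; open, the fingers measure 117 mm over their backs; the gripper's body (75 mm by 190 mm) begins 51 mm behind the grasp point.
Start: joints at [1.272, 0.321, -0.07, 1.45, 0.023, 1.371, -0.057], TCP at [0.2, -0.618, 0.223] pointing down, gripper open.
Joint ranges: [-2.86, 2.86], [-0.3, 2.09], [-1.38, 1.24], [0.06, 2.45], [-1.56, 4.7], [0.09, 2.05], [-2.69, 2.69]. Speed limits (rad/s): [2.57, 2.57, 3.14, 3.14, 3.14, 3.14, 3.14].

### API

Orientations are given as a 3x3 rotation matrix whose columns are the frame's x, y, z axes.
In Python, from plant import * gives the robot as it stands. The module is installed in compiled form; this text tells all that it offers.
- The arm moves only by the tool drive_tool, never from a script. Its argument "increments" is a list of rows, each a list of 3 entries, a list of its own where there are three numbers: the finger opening in m, from 0 to 0.087, then the shift along the tool's x, y, z in m, then the turn about the tool's z in rad. In form: [[claw, [x, y, z], yaw], ...]. A call has 1 to 20 rows; each row shifts and turns the commanded pose from where the row before left it, along the tool's axes as they then stand; what a row does not reach is not made up. A row lasts 1/10 s, in which the tool goes at most 50 mm and 8.59 degrees, less where a joint would pass 70% of its speed; a pose out of reach is approached as far as the arm can. A call with a gripper value outside its range is refused whole. The fingers move at their own pace and stop on an object; "force" is the grip in N (left out, the last holds). Time passes only in rows, so rows that do not move let the fingers close. It gives the time, the measured TCP pose, the force, the opening and the grip force at its end, in the units of the state.
- sense(): the state, without advancing time (a new reading comes with each control period).
- snapshot(name): name is "scene" or "top" or "wrist"; returns the picture (420x560x3 uint8, blue, green, red); there is no depth.
- camera_model(name): a dict with "fovy" (degrees; the focal length in pixels is half the picture's height over the tangent of half this angle, whatever the lens; pixels are square), "cx", "cy" (the principal point, pixels), "rvec" (rotation vector, rad) and "tvec" (3), from world to camera coordinates, as OpenCV has them. Camera axes: x right, y down, z forward; pixel columns grow to the right and rows downward; lengths in m; the calibration is good to about 2 mm. A picture is of the moment at which its call begins: read the wrist's pose just before it. camera_model takes no time and is no camera call; for the wrist camera it gives the pose at the moment of the call.
- finish_job(): hands the job in; it is judged then, once.
Trained networks look in the newest picture that a camera, given by its name, has taken for a name from the list of things; names that differ only in an ending like _2 or _b are one class to them, and where a whole thing is asked for, a point or a joint stands for the part that bears it (a point fixed in the world has none). Each returns a list of dicts, best first, with "conf" (0 to 1); they miss things now and then, are a little off and sometimes report something else, mostly with a low value. They report only what shows in the picture. A call takes as long as a camera call.
- boxes_of(query, camera): "bbox" ([left, top, right, bottom] in pixels, round what is visible of it).
- cut_out(query, camera): "pixels" (420x560 bool, what is visible of it) and "bbox" ([left, top, right, bottom] in pixels, round what is visible of it).
The state is a dict: "time": time; "qpos": joint angles; "joint_vel": joint speeds; "tau": joint torques, N m; "tool_pos": TCP position; "tool_rot": TCP orientation; "ft_force": force on the tool from outside, world axes, zero at the start; "wrist_torque": the same for the moment, N m; "opening": finger opening in m; "gripper_force": force on a finger pad.
Only numpy, scipy, OpenCV 4.12 (cv2) and the standard library are available. Lean on these libraries where they do the work, as an engineer would, in place of code of your own. Each camera call takes 0.05 s, during which the arm holds its last target. There are 200 camera calls.

### The job

The test of the relay is over. Swing up the hood of the test box, which has a bow handle at its front edge, past the dead point of its gas spring, so that it stays fully open by itself. Then lift the relay out of its socket under the raised hood and stand it upright on the floor of the small steel tray; leave the hood fully open and the pocket tester where it is.

Things in the scene. Friction and masses are not known exactly. Their poses are not given: they have to be found in the camera images.
- hood_handle (a point): centre of the hood's bow handle: round aluminium bar, 10 mm thick, straight for 94 mm along this point's y, on two 40 mm legs that lean 45 degrees forward and up from the hood's front upper edge (bar 30 mm before and 30 mm above the edge, 180 mm above the worktop when shut). Fingers straddle it from above; it turns between the pads. Shut: x to the rear, y left, z up; turns with the hood
- hood_hinge (a point): middle of the hood's hinge line, at the rear of the test box, 75 mm above the worktop; the line runs along this point's y axis; x points to the rear, z up, fixed to the box. Shut, the handle bar is 180 mm before (-x) and 105 mm above it. Open, the hood's front lower edge hangs 76 mm before it, 205 mm above the worktop, right over the relay. A lamp's head hangs over the rear of the box and behind it, 480 mm up: lean the hand towards the front there
- hood (a joint): angle of the hood: 0 shut, 1.10 rad fully open at its stop (front edge up and back). Dark sheet steel with a clear window on top, 192 mm wide, 150 mm from hinge to front, top 75 mm above the hinge, 0.5 kg. A damped gas spring on the box's right side pushes it shut up to its dead point near 0.55 rad (about 8 N at the handle to lift it) and open beyond, and holds it at the stop
- socket (a point): centre of the socket's floor, on the test box's aluminium deck 65 mm above the worktop, 70 mm before the hinge line; x to the rear, y left, z up. Pocket 33 (x) by 32 mm (y); black front and rear walls 10 mm high, 8 mm thick; side sills 5 mm high, 10 mm wide. Grey case, fixed, 200 mm deep, 184 mm wide; the deck is flat and clear for 115 mm before the socket
- relay_center (a point): centre, half-way up, of the relay: white plastic block 29 (x) x 28 (y) x 48 mm tall, about 60 g, standing loose in the socket, sides along the socket's axes within 3 degrees; z to its top. With the hood open, grip its sides (y) well up, the hand leaning about 40 degrees towards the box's front (fingers down and rearward): upright, it hits the hood
- tray_floor (a point): centre of the inner floor of the small steel parts tray, 2 mm above its underside; outside 60 mm (x) by 100 mm (y) by 16 mm high, walls 2 mm, 0.3 kg, loose on the green mat (2 mm thick) to the left of the test box; the few screws on its floor do not obstruct
- tester: black pocket tester, 100 x 62 x 25 mm, lying to the left of the test box, nearer or farther than the tray; origin at the centre of its underside; a bystander, to be left alone

How it is judged:
On the way, in this order (a step that is already met when the one before it is completed fails the run):
1. the hood is fully open and stays so by itself, untouched, with the relay still in its socket (value of joint hood above 1.05 rad and contact force between each of the arm, the fingers and hood below 0.1 N and horizontal distance between relay_center and socket below 0.006 m), for 0.3 s.
2. the relay is lifted clear of the socket (z of relay_center in the frame of socket above 0.036 m and value of joint hood above 1 rad), for 0.05 s.
At the end, for the whole second after the job is handed in: The hood stands open against its stop by itself (at least 1.05 of 1.10 rad); the relay stands still and upright (within 0.1 rad), top up, on the floor of the tray, inside its walls; the tray lies flat on the worktop (value of joint hood above 1.05 rad and z of relay_center in the frame of tray_floor between 0.021 and 0.028 m and x of relay_center in the frame of tray_floor between -0.018 and 0.018 m and y of relay_center in the frame of tray_floor between -0.038 and 0.038 m and angle between each of relay_center, tray_floor's own z axis and vertical below 0.1 rad and height (world z) of tray_floor below 0.008 m and linear speed of each of relay, tray below 0.02 m/s); the robot touches nothing.
It fails at once if the pocket tester is pushed more than 30 mm from its place (distance of tester from where it was at the start of the episode above 0.03 m).
It also fails if it takes over 61 s, if anything falls off the work surface, if the arm or the gripper's body presses on something with over 40 N, if the wrist force passes 120 N, or if a joint passes its speed limit or range.

## Working session

There is one attempt and no reset: what is moved stays moved. The work goes in short steps, Python scripts to look and compute and a tool call to move; the robot and the scene stay as the last step left them, time stands still between calls to the robot, and variables do not carry over. Pictures are saved under pics/ and viewed, at most 12 in all, crops included, and the job is handed in when it is done.

Besides the shell and the picture viewer there is one more tool, called by a JSON object that holds its "method" and its "body", one argument or row to a line. drive_tool: Moves the arm, as the interface text tells. Its arguments: {"type":"object","properties":{"increments":{"type":"array"},"force":{"type":"number"}},"required":["increments"]}

```bash
mkdir -p pics
python3 - <<'E'
from plant import *
import cv2
s=sense()
print({k:(v if not hasattr(v,'tolist') else v.tolist()) for k,v in s.items()})
for c in ["scene","top"]:
    im=snapshot(c); cv2.imwrite(f"pics/{c}0.png",im)
    m=camera_model(c); print(c,m)
    for n in ["hood","hood_handle","relay_center","tray_floor","tester","socket"]:
        try:
            r=boxes_of(n,c); print(n,[(x['bbox'],round(x['conf'],2)) for x in r[:2]])
        except Exception as e: print(n,e)
E
```

```text
{'time': 0.0, 'qpos': [1.2720788223242165, 0.3218245063212589, -0.07005408441720695, 1.4516736880803713, 0.022600484892347634, 1.37079868635899, -0.05692177535629669], 'joint_vel': [0.000469537813595397, -0.00014563508201224609, 0.00030899415440951565, 6.0592553487953216e-06, 0.0005409468697681974, 0.00028984342760588063, 0.0002999339794792573], 'tau': [-0.000596306927036494, -49.12872791290283, -0.40429615415632725, -31.252713203430176, -0.0640406459569931, 0.04376625060103834, 0.00017061407561413944], 'tool_pos': [0.19979465231343121, -0.6179495358609657, 0.2214609579689126], 'tool_rot': [[0.9514764717294941, 0.30772072396083205, -0.0006926689067988073], [0.3077214843404842, -0.9514747971526952, 0.0017884234752212763], [-0.00010872204104674953, -0.0019147919623183943, -0.9999981608739382]], 'ft_force': [0.7284311944633802, -0.14969871250706007, -0.9182233527824435], 'wrist_torque': [-0.04767025378069178, -0.011775725728650023, 0.005266300025003229], 'gripper_force': 0.0, 'opening': 0.08696695056555984}
scene {'fovy': 48.358000980509345, 'cx': 285.5994784493766, 'cy': 212.65928560538046, 'rvec': array([ 2.01034421, -0.65281416,  0.36639789]), 'tvec': array([-0.31616275,  0.32595764,  0.53136205])}
hood [([295.2, 193.1, 447.3, 318.5], 0.75)]
hood_handle [([294.8, 194.5, 444.9, 318.1], 0.85)]
relay_center []
tray_floor [([235.3, 208.4, 276.4, 240.0], 0.65)]
tester [([182.9, 233.8, 233.3, 265.4], 0.67)]
socket [([284.0, 195.3, 444.2, 354.2], 0.91)]
top {'fovy': 48.09918936658898, 'cx': 275.5670099791405, 'cy': 202.97019944018822, 'rvec': array([ 2.17519102, -2.13793885,  0.11528748]), 'tvec': array([0.18465594, 0.53527306, 1.0676278 ])}
hood [([309.5, 144.7, 408.4, 237.1], 0.82)]
hood_handle []
relay_center []
tray_floor [([196.0, 183.1, 237.3, 211.1], 0.96), ([309.0, 145.3, 409.6, 238.4], 0.53)]
tester [([212.6, 231.6, 251.9, 280.5], 0.65)]
socket [([309.1, 146.5, 407.7, 245.3], 0.55)]
```

View pics/scene0.png

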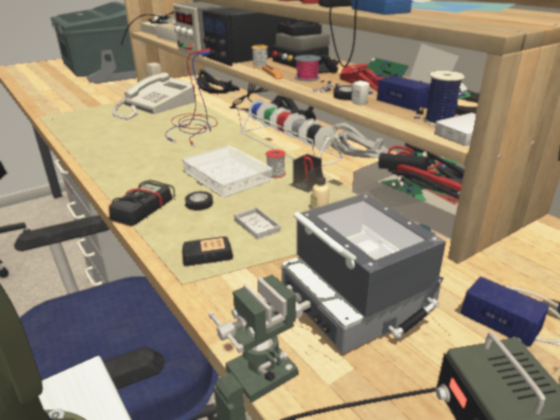

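View pics/top0.png

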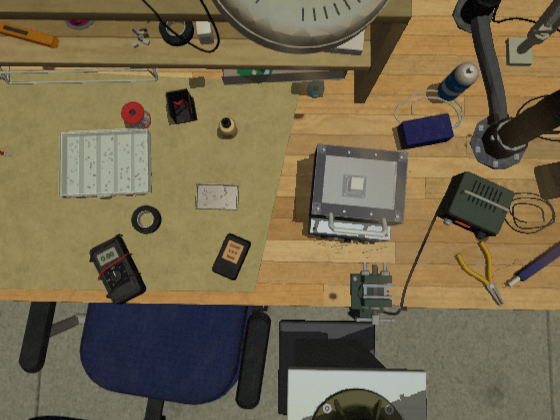

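The scene shows the closed hood at (370,250), bow handle from about (302,227) to (352,262), tray at (257,222) and tester at (207,249). In the top view the relay shows through the window at (356,184), the tray is at (217,197) and the tester at (232,256). I'll zoom in for the handle and corners.

```bash
cat > h.py <<'E'
from plant import *
import numpy as np, cv2
from scipy.spatial.transform import Rotation as R
def cam(c):
    m=camera_model(c); f=210/np.tan(np.radians(m['fovy']/2))
    K=np.array([[f,0,m['cx']],[0,f,m['cy']],[0,0,1]]); return K,R.from_rotvec(np.ravel(m['rvec'])).as_matrix(),np.ravel(m['tvec'])
def onz(c,px,z):
    K,Rm,t=cam(c); d=Rm.T@np.linalg.inv(K)@np.array([*px,1]); o=-Rm.T@t
    return o+d*(z-o[2])/d[2]
def proj(c,P):
    K,Rm,t=cam(c); q=(K@(Rm@np.atleast_2d(P).T+t[:,None])).T; return q[:,:2]/q[:,2:]
E
python3 - <<'E'
from h import *
a=cv2.imread('pics/top0.png')[135:255,300:420]; b=cv2.imread('pics/scene0.png')[180:330,275:450]
a=cv2.resize(a,(396,396),interpolation=cv2.INTER_CUBIC); b=cv2.resize(b,(400,343),interpolation=cv2.INTER_CUBIC)
o=np.zeros((400,800,3),np.uint8); o[:396,:396]=a; o[:343,400:]=b; cv2.imwrite('pics/z0.png',o)
r=cut_out("tray_floor","top"); 
p=r[0]['pixels']; rc=cv2.minAreaRect(np.argwhere(p)[:,::-1].astype(np.float32)); print(rc)
bp=cv2.boxPoints(rc); print([onz('top',q,0.015).round(3).tolist() for q in bp], onz('top',rc[0],0.012))
r=cut_out("tester","top"); rc=cv2.minAreaRect(np.argwhere(r[0]['pixels'])[:,::-1].astype(np.float32)); print('tester',onz('top',rc[0],0.02),[onz('top',q,0.02).round(3).tolist() for q in cv2.boxPoints(rc)])
E
```

```text
((216.5, 196.0), (26.0, 43.0), 90.0)
[[0.579, 0.387, 0.015], [0.58, 0.285, 0.015], [0.518, 0.283, 0.015], [0.516, 0.385, 0.015]] [0.5487441  0.33536076 0.012     ]
tester [0.40760641 0.29493515 0.02      ] [[0.374, 0.341, 0.02], [0.465, 0.304, 0.02], [0.442, 0.249, 0.02], [0.351, 0.286, 0.02]]
```

View pics/z0.png

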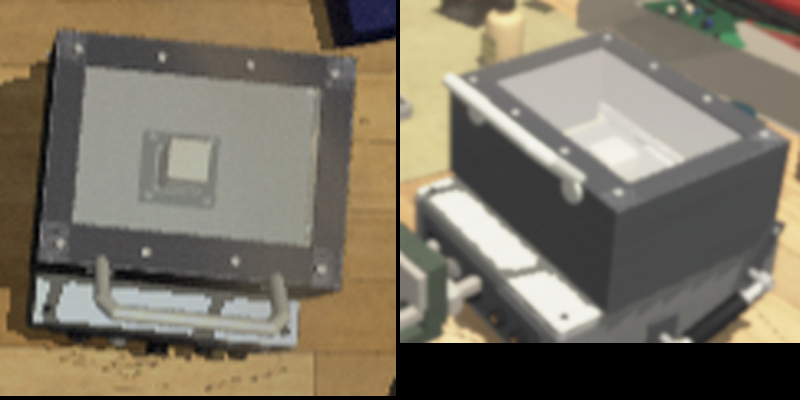

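The zoom gives the handle ends, the hood's top corners and the relay in both views. I'll fit the box pose to them.

Run:
```python
from h import *
from scipy.optimize import least_squares
L=np.array([[-.180,.047,.180],[-.180,-.047,.180],[0,.096,.150],[0,-.096,.150],[-.15,-.096,.150],[-.15,.096,.150]])
T=np.array([[331.5,229],[384.5,233.5],[317.6,144.7],[407,153.2],[402.4,222.9],[311.5,214.4]])
S=np.array([[296,215],[353.7,258.7],[365.1,195.7],[444.3,242.1],[371.2,272.7],[297.7,220]])
W=lambda p:np.c_[L[:,:2]@np.array([[np.cos(p[2]),-np.sin(p[2])],[np.sin(p[2]),np.cos(p[2])]]).T+p[:2],L[:,2]]
f=lambda p:np.r_[(proj('top',W(p))-T).ravel(),(proj('scene',W(p))-S)[[0,1,2,3,4]].ravel()*.8]
r=least_squares(f,[.6,0,0],loss='soft_l1'); p=r.x; print(p.round(4),r.fun.round(1))
print('handle',W(p)[:2].mean(0))
c,s=np.cos(p[2]),np.sin(p[2]); print('socket',p[0]-.07*c,p[1]-.07*s)
print('relay top seen',onz('top',(300+188/3.3,135+160/3.3),.113))
print('lamp?',onz('top',(310,48),.48))
print('vise',onz('top',(375,265),.1),onz('top',(375,290),.1))
```

```text
[ 0.6382  0.0105 -0.0728] [  4.3   1.   -1.8   0.8  -0.2  -0.7   1.4  -1.3   1.8  -0.2   0.2  -0.
   0.2   0.5 -17.  -11.6  -0.4  -3.1   1.4  -1.2  -0.7  -0.1]
handle [0.45866614 0.02363486 0.18      ]
socket 0.5683749055126825 0.015635645006784334
relay top seen [0.56807824 0.01703112 0.113     ]
lamp? [0.70394182 0.14361601 0.48      ]
vise [ 0.39311123 -0.02345515  0.1       ] [ 0.34001872 -0.02309551  0.1       ]
```

```bash
cat >> h.py <<'E'
def fk(q,tool=.0):
    a=[0,0,0,.0525,.0775,0,.076]; al=[0,-1,1,1,1,1,-1]; d=[.267,0,.293,0,.3425,0,.097]
    T=np.eye(4)
    for i in range(7):
        A=np.eye(4); A[:3,:3]=R.from_euler('x',al[i]*np.pi/2).as_matrix(); A[0,3]=a[i]
        B=np.eye(4); B[:3,:3]=R.from_euler('z',q[i]).as_matrix(); B[2,3]=d[i]; T=T@A@B
    T[:3,3]+=T[:3,2]*tool; return T
E
python3 - <<'E'
from h import *
s=sense(); q=s['qpos']; T=fk(q); print(T.round(4)); print(s['tool_pos'],s['tool_rot'].round(3) if hasattr(s['tool_rot'],'round') else '')
d=np.array(s['tool_pos'])-T[:3,3]; print(d, T[:3,:3].T@d)
E
```

```text
[[ 0.3025  0.9493 -0.0857  0.1881]
 [ 0.923  -0.3142 -0.2222  0.5015]
 [-0.2379 -0.0119 -0.9712  0.3403]
 [ 0.      0.      0.      1.    ]]
[ 0.19998973 -0.61849739  0.22261447] [[ 0.951  0.308  0.   ]
 [ 0.308 -0.951 -0.   ]
 [-0.     0.    -1.   ]]
[ 0.01189969 -1.12001772 -0.11765266] [-1.00219499  0.36455422  0.36211718]
```

{"method": "drive_tool", "body": {
  "increments": [
    [0,[0.02,0,-0.045],0],
    [0,[0.02,0,-0.045],0],
    [0,[0.02,0,-0.045],0],
    [0,[0.02,0,-0.045],0],
    [0,[0.03,-0.039,0],0],
    [0,[0.03,-0.039,0],0],
    [0,[0.03,-0.039,0],0],
    [0,[0.03,-0.039,0],0],
    [0,[0.03,-0.039,0],0],
    [0,[0.03,-0.039,0],0],
    [0,[0.03,-0.039,0],0],
    [0,[0.03,-0.039,0],0],
    [0,[0.03,-0.039,0],0],
    [0,[0.03,-0.039,0],0],
    [0,[0.03,-0.039,0],0],
    [0,[0.03,-0.039,0],0],
    [0,[0.007,-0.037,0],0]
  ],
  "force": 40
}}

```text
time: 2.5
tool_pos: [0.4709, 0.003, 0.4023]
tool_rot: [[0.95, 0.311, 0.001], [0.311, -0.95, 0.001], [0.001, -0.001, -1.0]]
ft_force: [0.9, -0.3, 0.7]
opening: 0.0006
gripper_force: 0.0
```

{"method": "drive_tool", "body": {
  "increments": [
    [0,[0,0,-0.04],0.13],
    [0,[0,0,-0.04],0.13],
    [0,[0,0,-0.04],0.127],
    [0,[0,0,-0.05],0],
    [0,[0,0,-0.05],0],
    [0,[0,0,-0.05],0]
  ]
}}

```text
time: 3.1
tool_pos: [0.471, -0.0004, 0.5951]
tool_rot: [[0.997, -0.074, 0.028], [-0.074, -0.997, -0.0], [0.028, -0.002, -1.0]]
ft_force: [0.2, -0.3, -0.5]
opening: -0.0
gripper_force: 0.0
```

```bash
python3 -c "
from h import *
print(np.round(sense()['qpos'],3))"
```

```text
[ 0.261  0.033 -0.333  1.038  0.015  2.045 -1.71 ]
```

Pushing against the wrist limit (q6 at its stop) makes the hand lean the way I need. I'll keep going up.

{"method": "drive_tool", "body": {
  "increments": [
    [0,[0,0,-0.05],0],
    [0,[0,0,-0.05],0],
    [0,[0,0,-0.05],0]
  ]
}}

```text
time: 3.4
tool_pos: [0.4645, 0.0014, 0.6471]
tool_rot: [[0.989, -0.07, 0.131], [-0.071, -0.997, 0.005], [0.13, -0.014, -0.991]]
ft_force: [0.3, 0.3, -0.3]
opening: 0.0005
gripper_force: 0.0
```

```bash
python3 -c "
from h import *
print(np.round(sense()['qpos'],3))"
```

```text
[-1.000e-03 -7.000e-03 -6.000e-02  9.650e-01  3.000e-03  2.053e+00
 -1.702e+00]
```

{"method": "drive_tool", "body": {
  "increments": [
    [0,[0.006,0,-0.049],0],
    [0,[0.008,0,-0.049],0],
    [0,[0.01,0,-0.049],0],
    [0,[0.012,0,-0.048],0],
    [0,[0.014,0,-0.048],0],
    [0,[0.016,0,-0.047],0]
  ]
}}

```text
time: 4.0
tool_pos: [0.4661, -0.008, 0.7614]
tool_rot: [[0.929, -0.067, 0.365], [-0.077, -0.997, 0.015], [0.362, -0.042, -0.931]]
ft_force: [-0.2, -0.2, 0.2]
opening: 0.0004
gripper_force: 0.0
```

```bash
python3 -c "
from h import *
print(np.round(sense()['qpos'],3))"
```

```text
[ 2.570e-01 -2.000e-03 -2.930e-01  7.170e-01 -2.000e-03  2.053e+00
 -1.683e+00]
```

{"method": "drive_tool", "body": {
  "increments": [
    [0,[0.018,0.02,-0.042],0],
    [0,[0.018,0.02,-0.042],0],
    [0,[0.02,0.02,-0.041],0],
    [0,[0.02,0.02,-0.041],0],
    [0,[0.022,0.02,-0.04],0],
    [0,[0.022,0.02,-0.04],0]
  ]
}}

```text
time: 4.6
tool_pos: [0.4576, -0.1282, 0.8559]
tool_rot: [[0.829, -0.07, 0.556], [-0.078, -0.997, -0.009], [0.554, -0.036, -0.831]]
ft_force: [0.1, 0.6, -0.5]
opening: 0.0003
gripper_force: 0.0
```

```bash
python3 -c "
from h import *
print(np.round(sense()['qpos'],3))"
```

```text
[ 0.627  0.069 -0.335  0.449 -0.151  2.053 -1.461]
```

{"method": "drive_tool", "body": {
  "increments": [
    [0,[0.022,0.032,-0.03],0],
    [0,[0.022,0.032,-0.03],0],
    [0,[0.022,0.032,-0.03],0]
  ]
}}

```text
time: 4.9
tool_pos: [0.4489, -0.2171, 0.8849]
tool_rot: [[0.774, -0.081, 0.628], [-0.077, -0.996, -0.033], [0.628, -0.022, -0.778]]
ft_force: [-0.0, -0.7, 0.7]
opening: 0.0006
gripper_force: 0.0
```

```bash
python3 -c "
from h import *
print(np.round(sense()['qpos'],3))
T=np.array(sense()['tool_rot']);print(T.round(4), sense()['tool_pos'])"
```

```text
[ 0.918  0.168 -0.511  0.297 -0.178  2.053 -1.355]
[[ 0.7741 -0.0809  0.6279]
 [-0.077  -0.9965 -0.0334]
 [ 0.6284 -0.0225 -0.7776]] [ 0.44891074 -0.21705883  0.8849421 ]
```

```bash
cat > kin.py <<'E'
from h import *
from scipy.optimize import least_squares
Z=lambda a:R.from_euler('z',a); Y=lambda a:R.from_euler('y',a)
def FK(q,p,s=(-1,-1,-1,-1),c0=0):
    h,L1,e1,L2,e2,Lt,et=p
    A=Z(s[0]*q[0])*Y(q[1]); x=np.array([0,0,h]); 
    A2=A*Z(s[1]*q[2]); x=x+A2.apply([e1,0,L1])
    A3=A2*Y(q[3]); A4=A3*Z(s[2]*q[4]); x=x+A4.apply([e2,0,L2])
    A5=A4*Y(q[5]); x=x+A5.apply([et,0,Lt]); return x,(A5*Z(s[3]*q[6]+c0)).as_matrix()
Q=np.array([[1.2721,.3218,-.0701,1.4517,.0226,1.3708,-.0569],[.261,.033,-.333,1.038,.015,2.045,-1.71],[-.001,-.007,-.06,.965,.003,2.053,-1.702],[.257,-.002,-.293,.717,-.002,2.053,-1.683],[.627,.069,-.335,.449,-.151,2.053,-1.461],[.918,.168,-.511,.297,-.178,2.053,-1.355]])
P=np.array([[.1998,-.6179,.2215],[.471,-.0004,.5951],[.4645,.0014,.6471],[.4661,-.008,.7614],[.4576,-.1282,.8559],[.4489,-.2171,.8849]])
ZT=np.array([[0,0,-1],[.028,0,-1],[.131,.005,-.991],[.365,.015,-.931],[.556,-.009,-.831],[.628,-.033,-.778]])
E
python3 - <<'E'
from kin import *
import itertools
for s in itertools.product([-1],[-1,1],[-1,1],[-1]):
    zt=np.array([FK(q,np.zeros(7),s)[1][:,2] for q in Q]); print(s,abs(zt-ZT).max().round(3), end=' ')
    r=least_squares(lambda p:np.r_[[FK(q,p,s)[0]-x for q,x in zip(Q,P)]].ravel(),[.3,.4,0,.4,0,.25,.05]); print(r.x.round(4),abs(r.fun).max().round(4))
print(FK(Q[5],np.zeros(7))[1].round(3))
E
```

```text
(-1, -1, -1, -1) 0.002 [ 0.0273  0.6463 -0.0109  0.4912  0.0889  0.2366  0.0083] 0.026
(-1, -1, 1, -1) 0.287 [ 0.6689  0.0772  0.0515  0.5666 -0.1735  0.5589  0.0133] 0.0577
(-1, 1, -1, -1) 0.535 [-1.6084  1.9118 -0.3156  0.3446  0.6547 -0.6291 -0.1353] 0.2505
(-1, 1, 1, -1) 0.76 [-2.4332  2.4302 -0.155   0.2792  1.0203 -1.3566  0.0461] 0.2958
[[ 0.081  0.774  0.628]
 [ 0.996 -0.077 -0.034]
 [ 0.022  0.628 -0.778]]
```

```bash
cat >> kin.py <<'E'
def FK2(q,p):
    h,x0,y0,L1,e1,L2,e2,Lt,et,xb=p
    A1=Z(-q[0]); x=np.array([0,0,h])+A1.apply([x0,y0,0]); A=A1*Y(q[1]); 
    A2=A*Z(-q[2]); x=x+A2.apply([e1,0,L1]); A3=A2*Y(q[3]); x=x+A3.apply([xb,0,0]); A4=A3*Z(-q[4]); x=x+A4.apply([e2,0,L2])
    A5=A4*Y(q[5]); x=x+A5.apply([et,0,Lt]); return x,(A5*Z(-q[6]+np.pi/2)).as_matrix()
def fit(mask,p0=[.3,0,0,.4,0,.4,0,.25,.0,0]):
    m=np.array(mask,bool)
    def full(v): p=np.zeros(10); p[m]=v; return p
    r=least_squares(lambda v:np.r_[[FK2(q,full(v))[0]-x for q,x in zip(Q,P)]].ravel(),np.array(p0)[m]); return full(r.x),r
E
python3 - <<'E'
from kin import *
for m in ([1,1,0,1,1,1,1,1,1,0],[1,0,0,1,1,1,0,1,1,1],[1,1,1,1,1,1,1,1,1,0],[1,0,1,1,1,1,1,1,1,0],[1,0,0,1,0,1,0,1,0,0]):
    p,r=fit(m); print(p.round(3),abs(r.fun).max().round(4))
E
```

```text
[ 0.298  0.076  0.     0.429 -0.062  0.55  -0.011  0.404  0.044  0.   ] 0.0214
[ 0.099  0.     0.     0.588 -0.011  0.499  0.     0.28   0.004  0.059] 0.0261
[ 0.232  0.001 -0.026  0.486  0.002  0.51   0.011  0.358  0.003  0.   ] 0.0014
[ 0.229  0.    -0.026  0.488  0.003  0.509  0.011  0.357  0.002  0.   ] 0.0015
[0.198 0.    0.    0.499 0.    0.512 0.    0.346 0.    0.   ] 0.0277
```

```bash
cat >> kin.py <<'E'
PK,_=fit([1,0,1,1,1,1,1,1,1,0])
lo=np.array([-2.86,-.3,-1.38,.06,-1.56,.09,-2.69]); hi=np.array([2.86,2.09,1.24,2.45,4.7,2.05,2.69])
def ik(pos,rot,q0):
    f=lambda q:np.r_[(FK2(q,PK)[0]-pos)*5,(FK2(q,PK)[1]-rot).ravel(),(q-q0)*1e-3]
    r=least_squares(f,np.clip(q0,lo+.01,hi-.01),bounds=(lo,hi)); x,A=FK2(r.x,PK); return r.x,np.linalg.norm(x-pos),abs(A-rot).max()
E
python3 - <<'E'
from kin import *
s=sense();T=np.array(s['tool_rot']); q0=np.array(s['qpos']); print(FK2(q0,PK)[1].round(3))
for pt in ([.443,.0257,.144],[.37,.03,.237],[.40,.02,.30],[.45,.03,.30],[.5,.02,.25],[.56,.015,.10],[.50,.02,.2],[.55,.33,.05],[.45,.15,.3]):
    q,e,a=ik(np.array(pt),T,np.array([0,.3,0,1.8,0,.9,-1.6])); print(pt,q.round(2),e.round(4),a.round(3))
E
```

```text
[[ 0.774 -0.081  0.628]
 [-0.077 -0.996 -0.033]
 [ 0.628 -0.022 -0.778]]
[0.443, 0.0257, 0.144] [-0.05 -0.3  -0.25  2.44  0.43  0.46 -2.32] 0.0403 0.05
[0.37, 0.03, 0.237] [-0.38 -0.3  -0.23  2.22  0.52  1.05 -2.59] 0.0832 0.256
[0.4, 0.02, 0.3] [-0.12 -0.3  -0.21  2.01  0.25  1.12 -2.11] 0.0788 0.254
[0.45, 0.03, 0.3] [-0.06 -0.3  -0.21  2.02  0.21  0.99 -2.04] 0.0591 0.174
[0.5, 0.02, 0.25] [ 0.04 -0.3  -0.21  2.16  0.15  0.71 -1.94] 0.0338 0.075
[0.56, 0.015, 0.1] [ 0.14 -0.08 -0.3   2.36  0.54  0.23 -2.32] 0.0 0.0
[0.5, 0.02, 0.2] [ 0.05 -0.3  -0.23  2.28  0.18  0.55 -1.98] 0.0239 0.041
[0.55, 0.33, 0.05] [-1.91  0.53  1.24  2.16  0.04  0.32 -2.53] 0.0 0.0
[0.45, 0.15, 0.3] [-0.49 -0.3  -0.22  2.07  0.5   1.04 -2.6 ] 0.0331 0.102
```

Run:
```python
from kin import *
yaw=-.073
B=Z(yaw).as_matrix()@np.diag([1,-1,-1.])
for flip in (0,1):
  for t in (0,10,20,30):
    T=Z(yaw).as_matrix()@Y(-np.radians(t)).as_matrix()@np.diag([1,-1,-1.])@Z(np.pi*flip).as_matrix()
    out=[]
    for th in (0,.4,.75,1.1):
        ph=np.arctan2(.105,-.18)-th; b=np.array([.6382,.0105,.075])+Z(yaw).apply([.2084*np.cos(ph),0,.2084*np.sin(ph)])
        xt=T[:,0]*(1-2*flip)
        pos=b+.018*T[:,2]-.018*xt
        best=min((ik(pos,T,np.array([0,.0,q3,2.,-q3,1.,-1.6+3.1*flip])) for q3 in (0,-.8,.8)),key=lambda r:r[1]+r[2]); out.append((pos.round(3).tolist(),best[0].round(1).tolist(),round(best[1],3)))
    print(flip,t,*out,sep='\n ')
```

```text
0
 0
 ([0.441, 0.025, 0.162], [-0.0, -0.1, -0.1, 2.0, -0.0, 1.2, -1.8], np.float64(0.0))
 ([0.496, 0.021, 0.224], [-0.1, 0.0, -0.0, 1.8, 0.0, 1.3, -1.7], np.float64(0.0))
 ([0.56, 0.016, 0.257], [0.4, 0.2, -0.5, 1.6, 0.1, 1.4, -1.8], np.float64(0.0))
 ([0.632, 0.011, 0.265], [-0.5, 0.3, 0.6, 1.5, -0.2, 1.4, -1.6], np.float64(0.0))
0
 10
 ([0.444, 0.025, 0.159], [-0.0, -0.2, -0.1, 2.1, 0.0, 1.0, -1.8], np.float64(0.0))
 ([0.499, 0.021, 0.221], [-0.0, -0.1, -0.1, 1.9, 0.0, 1.1, -1.8], np.float64(0.0))
 ([0.564, 0.016, 0.254], [-0.1, 0.0, -0.0, 1.8, 0.0, 1.2, -1.7], np.float64(0.0))
 ([0.636, 0.011, 0.262], [-0.1, 0.2, -0.0, 1.6, 0.0, 1.2, -1.7], np.float64(0.0))
0
 20
 ([0.448, 0.024, 0.157], [-0.0, -0.3, -0.1, 2.2, 0.0, 0.8, -1.8], np.float64(0.0))
 ([0.503, 0.02, 0.219], [-0.0, -0.2, -0.1, 2.1, 0.1, 0.9, -1.8], np.float64(0.0))
 ([0.567, 0.016, 0.251], [-0.0, -0.1, -0.1, 1.9, 0.1, 1.0, -1.8], np.float64(0.0))
 ([0.639, 0.01, 0.26], [-0.1, 0.0, -0.0, 1.7, 0.1, 1.0, -1.8], np.float64(0.0))
0
 30
 ([0.452, 0.024, 0.155], [0.0, -0.3, -0.2, 2.3, 0.1, 0.7, -1.9], np.float64(0.018))
 ([0.50
[... 863 characters left out ...]
1.6, 0.0, 1.2, 1.4], np.float64(0.0))
1
 20
 ([0.448, 0.024, 0.157], [-0.0, -0.3, -0.1, 2.2, 0.1, 0.8, 1.3], np.float64(0.0))
 ([0.503, 0.02, 0.219], [-0.0, -0.2, -0.1, 2.1, 0.1, 0.9, 1.3], np.float64(0.0))
 ([0.567, 0.016, 0.251], [-0.0, -0.1, -0.1, 1.9, 0.1, 1.0, 1.4], np.float64(0.0))
 ([0.639, 0.01, 0.26], [-0.1, 0.0, -0.0, 1.7, 0.1, 1.0, 1.4], np.float64(0.0))
1
 30
 ([0.452, 0.024, 0.155], [0.0, -0.3, -0.2, 2.3, 0.1, 0.7, 1.2], np.float64(0.018))
 ([0.507, 0.02, 0.217], [0.1, -0.3, -0.2, 2.2, 0.1, 0.7, 1.3], np.float64(0.002))
 ([0.572, 0.015, 0.25], [-0.0, -0.2, -0.1, 2.0, 0.1, 0.8, 1.3], np.float64(0.0))
 ([0.644, 0.01, 0.258], [-0.0, -0.0, -0.1, 1.9, 0.1, 0.8, 1.3], np.float64(0.0))
```

{"method": "drive_tool", "body": {
  "increments": [
    [0,[-0.027,-0.019,0.031],0],
    [0,[-0.027,-0.019,0.031],0],
    [0,[-0.027,-0.019,0.031],0],
    [0,[-0.027,-0.019,0.031],0],
    [0,[-0.027,-0.019,0.031],0],
    [0,[-0.027,-0.019,0.031],0],
    [0,[-0.027,-0.019,0.031],0],
    [0,[-0.027,-0.019,0.031],0],
    [0,[-0.027,-0.019,0.031],0],
    [0,[-0.027,-0.019,0.031],0],
    [0,[-0.027,-0.019,0.031],0],
    [0,[-0.027,-0.019,0.031],0]
  ]
}}

```text
time: 6.1
tool_pos: [0.5518, -0.037, 0.4838]
tool_rot: [[0.854, -0.062, 0.517], [-0.076, -0.997, 0.007], [0.515, -0.046, -0.856]]
ft_force: [0.4, -0.2, -0.0]
opening: 0.0002
gripper_force: 0.0
```

{"method": "drive_tool", "body": {
  "increments": [
    [0,[-0.04,-0.01,0.012],0],
    [0,[-0.04,-0.01,0.012],0],
    [0,[-0.04,-0.01,0.012],0],
    [0,[-0.04,-0.01,0.012],0],
    [0,[-0.04,-0.008,0.014],0],
    [0,[-0.04,-0.008,0.014],0]
  ]
}}

```text
time: 6.7
tool_pos: [0.4977, 0.0491, 0.2458]
tool_rot: [[0.925, -0.065, 0.373], [-0.071, -0.997, 0.002], [0.372, -0.029, -0.928]]
ft_force: [0.3, 0.5, -0.2]
opening: 0.0004
gripper_force: 0.0
```

```bash
python3 -c "
from h import *
print(np.round(sense()['qpos'],3))"
```

```text
[ 0.135 -0.301 -0.276  2.076 -0.035  0.976 -1.772]
```

{"method": "drive_tool", "body": {
  "increments": [
    [0,[-0.03,0.008,-0.004],0],
    [0,[-0.03,0.008,-0.004],0],
    [0,[-0.03,0.008,-0.004],0]
  ]
}}

```text
time: 7.0
tool_pos: [0.457, 0.0435, 0.1838]
tool_rot: [[0.952, -0.067, 0.299], [-0.067, -0.998, -0.011], [0.299, -0.01, -0.954]]
ft_force: [-5.0, 1.4, 35.3]
opening: 0.0003
gripper_force: 23.8
```

Run:
```python
from h import *
s=sense(); print(np.round(s['qpos'],3))
im=snapshot('wrist'); 
b=np.array([.4587,.0236,.18]); y=np.array([.073,.997,0])*.047
pts=proj('wrist',np.array([b+y,b-y])); print(pts)
for p in pts: cv2.circle(im,tuple(int(v) for v in np.clip(p,-2000,2000)),4,(0,0,255),1)
im2=snapshot('scene')
cv2.imwrite('pics/w1.png',np.hstack([cv2.resize(im,(400,300)),cv2.resize(im2[150:360,200:480],(400,300))]))
```

```text
[ 0.183 -0.301 -0.328  2.179 -0.051  0.949 -1.762]
[[231.41971937 249.12938324]
 [410.32587101 250.32652182]]
```

View pics/w1.png

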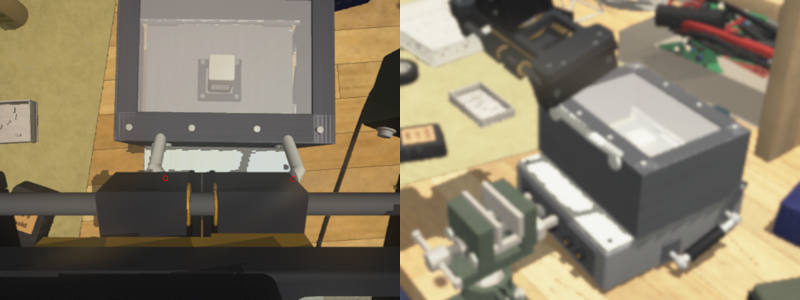

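Wrist view: the closed fingers are on the bar (bar ends at about (157,170) and (295,170)), resting on top of it. I'll back up and go in front of it.

{"method": "drive_tool", "body": {
  "increments": [
    [0,[0,0.01,-0.03],0],
    [0,[-0.02,0.008,-0.03],0],
    [0,[-0.02,0,-0.025],0],
    [0,[-0.025,0,-0.02],0]
  ]
}}

```text
time: 7.5
tool_pos: [0.4308, 0.0491, 0.2111]
tool_rot: [[0.977, -0.067, 0.202], [-0.062, -0.998, -0.029], [0.204, 0.016, -0.979]]
ft_force: [-0.3, -1.1, 0.1]
opening: 0.0004
gripper_force: 0.0
```

```bash
python3 -c "
from h import *
s=sense();print(np.round(s['qpos'],3),s['tool_pos'],np.round(s['ft_force'],1))"
```

```text
[ 0.193 -0.301 -0.353  2.103 -0.048  1.126 -1.775] [0.43081483 0.04909248 0.21106723] [-0.3 -1.1  0.1]
```

{"method": "drive_tool", "body": {
  "increments": [
    [0,[-0.005,0.012,0.01],0],
    [0,[-0.006,0.01,0.02],0],
    [0,[-0.004,0.002,0.017],0]
  ]
}}

```text
time: 7.8
tool_pos: [0.4235, 0.0229, 0.1607]
tool_rot: [[0.977, -0.069, 0.201], [-0.064, -0.998, -0.03], [0.203, 0.016, -0.979]]
ft_force: [0.3, -0.5, -0.5]
opening: 0.0002
gripper_force: 0.0
```

```bash
python3 -c "
from h import *
s=sense();print(np.round(s['qpos'],3),s['tool_pos'],np.round(s['ft_force'],1))"
```

```text
[ 0.09  -0.282 -0.222  2.201 -0.007  1.019 -1.765] [0.42345948 0.0229015  0.16065019] [ 0.3 -0.5 -0.5]
```

{"method": "drive_tool", "body": {
  "increments": [
    [0,[0.01,0,0.002],0],
    [0,[0.008,0,0.001],0],
    [0,[0.006,0,0],0],
    [0,[0.0074,0,-0.007],0],
    [0,[0.0074,0,-0.007],0],
    [0,[0.008,0,-0.0066],0],
    [0,[0.008,0,-0.0066],0],
    [0,[0.0087,0,-0.0057],0],
    [0,[0.0087,0,-0.0057],0]
  ]
}}

```text
time: 8.7
tool_pos: [0.4842, 0.0193, 0.2109]
tool_rot: [[0.979, -0.07, 0.193], [-0.065, -0.997, -0.031], [0.194, 0.018, -0.981]]
ft_force: [-11.6, -0.7, 6.2]
opening: 0.0006
gripper_force: 5.3
```

Run:
```python
from h import *
s=sense(); print(np.round(s['qpos'],2),s['tool_pos'],np.round(s['ft_force'],1))
im=snapshot('wrist'); im2=snapshot('scene')
cv2.imwrite('pics/w2.png',np.hstack([cv2.resize(im,(400,300)),cv2.resize(im2[150:360,200:480],(400,300))]))
```

```text
[ 0.1  -0.17 -0.22  2.01  0.02  1.11 -1.76] [0.48417371 0.01929348 0.2108829 ] [-11.6  -0.7   6.2]
```

View pics/w2.png

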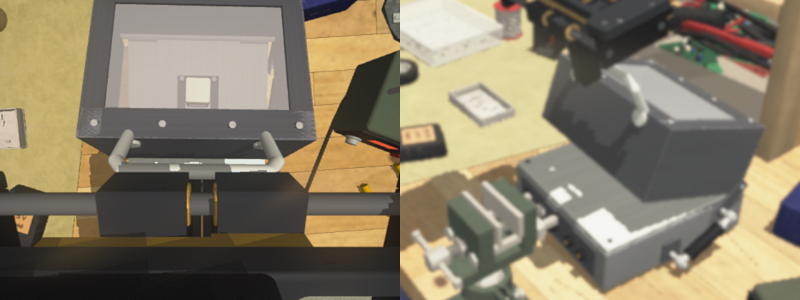

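The hood is about 0.3 rad up, with the bar held against the fronts of the fingers. I'll continue the arc.

{"method": "drive_tool", "body": {
  "increments": [
    [0,[0.0092,0,-0.0052],0],
    [0,[0.0092,0,-0.0052],0],
    [0,[0.0096,0,-0.0042],0],
    [0,[0.0096,0,-0.0042],0],
    [0,[0.0099,0,-0.0032],0],
    [0,[0.0099,0,-0.0032],0],
    [0,[0.0104,0,-0.0022],0],
    [0,[0.0104,0,-0.0022],0],
    [0,[0.0102,0,-0.0012],0],
    [0,[0.0102,0,-0.0012],0]
  ]
}}

```text
time: 9.8
tool_pos: [0.578, 0.0142, 0.2621]
tool_rot: [[0.977, -0.069, 0.201], [-0.064, -0.997, -0.03], [0.203, 0.016, -0.979]]
ft_force: [0.8, -0.3, -0.2]
opening: 0.0004
gripper_force: 0.0
```

{"method": "drive_tool", "body": {
  "increments": [
    [0,[-0.04,0,-0.01],0],
    [0,[-0.04,0,-0.01],0],
    [0,[-0.03,0,-0.02],0],
    [0.08,[0,0,-0.02],-0.149],
    [0.08,[0,0,-0.02],-0.149],
    [0.08,[0,0,-0.02],-0.149],
    [0.08,[0,0,-0.02],-0.149],
    [0.08,[0,0,-0.02],-0.149],
    [0.08,[0,0,-0.02],-0.149],
    [0.08,[0,0,-0.02],-0.149],
    [0.08,[0,0,-0.02],-0.149],
    [0.08,[0,0,-0.02],-0.149],
    [0.08,[0,0,-0.02],-0.149],
    [0.08,[0,0,-0.02],-0.149],
    [0.08,[0,0,-0.02],-0.149],
    [0.08,[0,0,-0.02],-0.149],
    [0.08,[0,0,-0.01],-0.149],
    [0.08,[0,0,-0.01],-0.149],
    [0.08,[0,0,0],-0.149],
    [0.08,[0,0,0],-0.149]
  ]
}}

```text
time: 11.8
tool_pos: [0.4108, 0.0314, 0.5543]
tool_rot: [[-0.766, 0.611, 0.198], [0.618, 0.785, -0.03], [-0.174, 0.099, -0.98]]
ft_force: [0.2, -0.9, -0.2]
opening: 0.08
gripper_force: 0.0
```

Run:
```python
from h import *
s=sense(); print(np.round(s['qpos'],2),s['tool_pos'],np.round(s['ft_force'],1))
im=snapshot('top'); im2=snapshot('scene')
cv2.imwrite('pics/w3.png',np.hstack([cv2.resize(im[100:310,200:480],(400,300)),cv2.resize(im2[110:320,220:500],(400,300))]))
```

```text
[-0.24 -0.27  0.02  1.41  0.08  1.82  0.71] [0.41076592 0.03141716 0.5543121 ] [ 0.2 -0.9 -0.2]
```

View pics/w3.png

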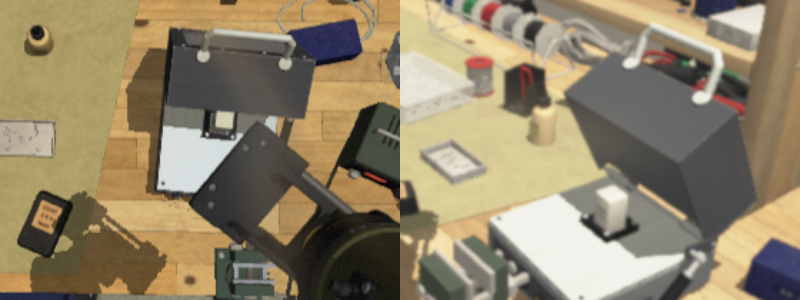

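The hood stands fully open with the relay still in its socket (top half at about (225,122), scene half at (612,205)). Next I'll finish the half turn and lean the hand again.

{"method": "drive_tool", "body": {
  "increments": [
    [0.08,[0,0,0],-0.149],
    [0.08,[0,0,0],-0.149],
    [0.08,[0,0,0],-0.149],
    [0.08,[0,0,0],-0.149],
    [0.08,[-0.01,-0.005,-0.048],0],
    [0.08,[-0.01,-0.005,-0.048],0],
    [0.08,[-0.012,-0.005,-0.048],0],
    [0.08,[-0.012,-0.005,-0.048],0],
    [0.08,[-0.014,-0.005,-0.047],0],
    [0.08,[-0.014,-0.005,-0.047],0],
    [0.08,[-0.016,-0.01,-0.045],0],
    [0.08,[-0.018,-0.01,-0.045],0],
    [0.08,[-0.018,-0.01,-0.045],0]
  ]
}}

```text
time: 13.2
tool_pos: [0.4276, -0.0092, 0.7447]
tool_rot: [[-0.938, 0.091, 0.334], [0.082, 0.996, -0.04], [-0.336, -0.011, -0.942]]
ft_force: [0.2, -0.4, 0.6]
opening: 0.0804
gripper_force: 0.0
```

Run:
```python
from h import *
s=sense(); print(np.round(s['qpos'],2))
```

```text
[ 0.82 -0.1  -0.73  0.82 -0.06  2.05  1.53]
```

{"method": "drive_tool", "body": {
  "increments": [
    [0.08,[-0.018,-0.012,-0.043],0],
    [0.08,[-0.018,-0.012,-0.043],0],
    [0.08,[-0.02,-0.012,-0.042],0],
    [0.08,[-0.02,-0.012,-0.041],0],
    [0.08,[-0.022,-0.012,-0.04],0],
    [0.08,[-0.022,-0.012,-0.04],0],
    [0.08,[-0.022,-0.012,-0.04],0]
  ]
}}

```text
time: 13.9
tool_pos: [0.4324, -0.0903, 0.8657]
tool_rot: [[-0.823, 0.093, 0.561], [0.069, 0.996, -0.064], [-0.564, -0.014, -0.825]]
ft_force: [0.1, -0.8, 0.2]
opening: 0.0801
gripper_force: 0.0
```

Run:
```python
from h import *
s=sense(); print(np.round(s['qpos'],2))
```

```text
[ 0.86  0.01 -0.68  0.48 -0.03  2.05  1.63]
```

{"method": "drive_tool", "body": {
  "increments": [
    [0.08,[-0.022,0.012,-0.04],0],
    [0.08,[-0.024,0.012,-0.04],0],
    [0.08,[-0.026,0.012,-0.038],0]
  ]
}}

```text
time: 14.2
tool_pos: [0.4233, -0.0506, 0.9131]
tool_rot: [[-0.758, 0.093, 0.646], [0.061, 0.996, -0.072], [-0.65, -0.015, -0.76]]
ft_force: [-0.1, 0.5, 0.5]
opening: 0.0799
gripper_force: 0.0
```

Run:
```python
from kin import *
s=sense(); T=np.array(s['tool_rot']); q0=np.array(s['qpos']); print(q0.round(2)); print(FK2(q0,PK)[0]-s['tool_pos'])
m=cut_out('relay_center','top'); 
for c in ('top','scene'):
    snapshot(c); r=cut_out('relay_center',c); print(c,[(np.round(x['bbox'],0).tolist(),round(x['conf'],2)) for x in r[:2]])
p0=np.array(s['tool_pos'])
for z in (.7,.5,.4,.3,.2,.15,.1):
  for x in (.42,.46,.50,.54,.57):
    q,e,a=ik(np.array([x,.015,z]),T,np.array([0,.0,0.,2.,0,.8,1.])); print(z,x,round(e,3),round(a,3),end=' | ')
  print()
```

```text
[ 0.48  0.   -0.49  0.38  0.09  2.05  1.54]
[-0.00243381  0.00134839 -0.00022711]
top [([348.0, 178.0, 364.0, 193.0], 0.74)]
scene []
0.7 0.42 0.028 0.098 | 0.7 0.46 0.016 0.055 | 0.7 0.5 0.003 0.011 | 0.7 0.54 0.0 0.0 | 0.7 0.57 0.0 0.0 | 
0.5 0.42 0.063 0.236 | 0.5 0.46 0.049 0.178 | 0.5 0.5 0.035 0.12 | 0.5 0.54 0.02 0.063 | 0.5 0.57 0.007 0.021 | 
0.4 0.42 0.071 0.252 | 0.4 0.46 0.057 0.193 | 0.4 0.5 0.042 0.132 | 0.4 0.54 0.025 0.072 | 0.4 0.57 0.011 0.029 | 
0.3 0.42 0.073 0.213 | 0.3 0.46 0.058 0.161 | 0.3 0.5 0.041 0.104 | 0.3 0.54 0.021 0.047 | 0.3 0.57 0.004 0.008 | 
0.2 0.42 0.065 0.151 | 0.2 0.46 0.047 0.082 | 0.2 0.5 0.025 0.04 | 0.2 0.54 0.0 0.0 | 0.2 0.57 0.0 0.0 | 
0.15 0.42 0.053 0.106 | 0.15 0.46 0.033 0.045 | 0.15 0.5 0.008 0.008 | 0.15 0.54 0.0 0.0 | 0.15 0.57 0.0 0.0 | 
0.1 0.42 0.036 0.107 | 0.1 0.46 0.018 0.055 | 0.1 0.5 0.001 0.003 | 0.1 0.54 0.0 0.0 | 0.1 0.57 0.0 0.0 |
```

{"method": "drive_tool", "body": {
  "increments": [
    [0.08,[0.0123,0.0115,0.0387],0],
    [0.08,[0.0123,0.0115,0.0387],0],
    [0.08,[0.0123,0.0115,0.0387],0],
    [0.08,[0.0123,0.0115,0.0387],0],
    [0.08,[0.0123,0.0115,0.0387],0],
    [0.08,[0.0123,0.0115,0.0387],0],
    [0.08,[0.0123,0.0115,0.0387],0],
    [0.08,[0.0254,0.001,0.0388],0],
    [0.08,[0.0254,0.001,0.0388],0],
    [0.08,[0.0254,0.001,0.0388],0],
    [0.08,[0.0254,0.001,0.0388],0],
    [0.08,[0.0254,0.001,0.0388],0]
  ]
}}

```text
time: 15.65
tool_pos: [0.5852, -0.0023, 0.496]
tool_rot: [[-0.795, 0.105, 0.598], [0.069, 0.994, -0.082], [-0.603, -0.024, -0.797]]
ft_force: [-0.4, 0.1, -0.0]
opening: 0.08
gripper_force: 0.0
```

Run:
```python
from h import *
s=sense(); print(np.round(s['qpos'],2))
```

```text
[ 0.04 -0.3  -0.13  1.69  0.12  1.12  1.35]
```

{"method": "drive_tool", "body": {
  "increments": [
    [0.08,[0.0262,0.003,0.0292],0],
    [0.08,[0.0262,0.003,0.0292],0],
    [0.08,[0.0262,0.003,0.0292],0],
    [0.08,[0.0262,0.003,0.0292],0],
    [0.08,[0.0262,0.003,0.0292],0]
  ]
}}

```text
time: 16.15
tool_pos: [0.5817, 0.0105, 0.3013]
tool_rot: [[-0.802, 0.107, 0.588], [0.071, 0.994, -0.084], [-0.594, -0.026, -0.804]]
ft_force: [0.3, -1.1, -0.0]
opening: 0.0799
gripper_force: 0.0
```

Run:
```python
from h import *
s=sense(); print(np.round(s['qpos'],2))
```

```text
[ 0.01 -0.29 -0.16  2.06  0.19  0.77  1.22]
```

{"method": "drive_tool", "body": {
  "increments": [
    [0.08,[0.0367,0,0.01],0],
    [0.08,[0.0367,0,0.01],0],
    [0.08,[0.0367,0,0.01],0]
  ]
}}

```text
time: 16.45
tool_pos: [0.5427, 0.02, 0.2017]
tool_rot: [[-0.813, 0.112, 0.572], [0.073, 0.993, -0.092], [-0.578, -0.033, -0.815]]
ft_force: [0.4, -0.1, -0.1]
opening: 0.0796
gripper_force: 0.0
```

Run:
```python
from h import *
s=sense(); print(np.round(s['qpos'],2)); T=np.array(s['tool_rot']); print(T.round(4),s['tool_pos'])
im=snapshot('wrist'); r=cut_out('relay_center','wrist'); print([(x['bbox'],x['conf']) for x in r[:2]])
B=R.from_euler('z',-.073).as_matrix(); c=np.array([.5683,.0160,0])
cor=lambda z:np.array([c+B@[sx*.0145,sy*.014,z] for sx,sy in ((-1,-1),(-1,1),(1,1),(1,-1))])
P=proj('wrist',np.r_[cor(.113),cor(.065)]); print(P.round(0).tolist())
for p in P: cv2.circle(im,tuple(int(v) for v in np.clip(p,-2000,2000)),3,(0,0,255),1)
cv2.imwrite('pics/w4.png',im); tp=snapshot('top'); cv2.imwrite('pics/t4.png',tp)
r=cut_out('relay_center','top'); print([(x['bbox'],x['conf']) for x in r[:2]]); print(proj('top',cor(.113)).round(1).tolist())
```

```text
[-0.05 -0.3  -0.16  2.26  0.29  0.62  1.06]
[[-0.8127  0.1121  0.5718]
 [ 0.0725  0.9932 -0.0915]
 [-0.5782 -0.0329 -0.8153]] [0.54265466 0.01999269 0.20165455]
[([268.3, 123.4, 305.0, 182.1], 0.86)]
[[265.0, 169.0], [305.0, 169.0], [304.0, 197.0], [268.0, 197.0], [269.0, 128.0], [304.0, 128.0], [304.0, 156.0], [272.0, 156.0]]
[([347.5, 177.0, 363.9, 193.0], 0.6), ([194.2, 181.8, 234.4, 208.9], 0.51)]
[[363.4, 190.5], [350.5, 189.4], [351.5, 176.3], [364.4, 177.4]]
```

View pics/w4.png

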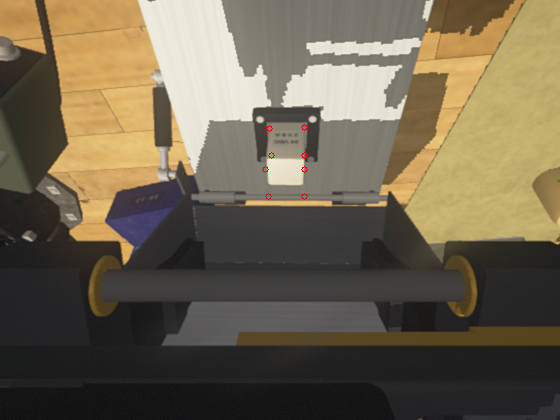

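The wrist view shows the relay's lit top face at (268–304, 157–184) and its front face above it, about 12 rows off my overlay. I'll solve for its actual position.

Run:
```python
from h import *
from scipy.optimize import least_squares
for p in ((286.5,157),(286,184),(286.5,170.5)): print(onz('wrist',p,.113).round(4))
print('bottom front',onz('wrist',(286,128),.065+.005).round(4))
print('top', onz('top',(355.7,185),.113), onz('top',((347.5+363.9)/2,185),.11))
s=sense(); print(s['tool_pos'])
r=cut_out('relay_center','wrist')[0]['pixels']; ys=np.where(r.any(1))[0]; 
for y in range(ys[0],ys[-1]+1,6): print(y,np.where(r[y])[0][[0,-1]])
```

```text
[0.5566 0.0199 0.113 ]
[0.5844 0.0167 0.113 ]
[0.5699 0.0185 0.113 ]
bottom front [0.5637 0.0176 0.07  ]
top [0.56470552 0.01979001 0.113     ] [0.56518197 0.01930902 0.11      ]
[0.54430479 0.02110203 0.20477205]
122 [298 301]
128 [269 304]
134 [269 303]
140 [268 303]
146 [269 303]
152 [268 303]
158 [267 304]
164 [268 304]
170 [267 304]
176 [268 303]
182 [270 302]
```

Run:
```python
from h import *
import plant
pz=getattr(plant,'pinch_z',None); print('pinch',pz,[n for n in dir(plant) if not n.startswith('_')])
s=sense(); T=np.array(s['tool_rot']); p=np.array(s['tool_pos']); print(p,T.round(3), np.round(s['qpos'],2))
im=snapshot('wrist'); r=cut_out('relay_center','wrist')[0]; print(r['bbox'])
g=np.array([.5675,.0185,.103]); z=pz or .015
tgt=g+z*T[:,2]; pre=tgt-.08*T[:,2]
for a in (pre,tgt): print(a.round(4),'tool delta',(T.T@(a-p)).round(4))
bb=r['bbox']; 
ys=np.where(r['pixels'].any(1))[0]
print(onz('wrist',((bb[0]+bb[2])/2,bb[3]-13),.113))
```

```text
pinch 0.0187 ['Unreachable', 'boxes_of', 'camera_model', 'cut_out', 'finish_job', 'pinch_z', 'sense', 'snapshot']
[0.54562395 0.02157821 0.20683454] [[-0.81   0.109  0.577]
 [ 0.07   0.994 -0.089]
 [-0.583 -0.032 -0.812]] [-0.05 -0.3  -0.16  2.25  0.29  0.62  1.07]
[264.3, 111.6, 304.7, 174.5]
[0.5321 0.024  0.1528] tool delta [0.0426 0.0026 0.0359]
[0.5783 0.0168 0.0878] tool delta [0.0426 0.0026 0.1159]
[0.5662593  0.01883131 0.113     ]
```

{"method": "drive_tool", "body": {
  "increments": [
    [0.08,[0.021,0.001,0.018],0],
    [0.08,[0.021,0.001,0.018],0],
    [0.08,[0,0,0],0],
    [0.08,[0,0,0],0]
  ]
}}

```text
time: 17.2
tool_pos: [0.5325, 0.0244, 0.1533]
tool_rot: [[-0.81, 0.106, 0.577], [0.068, 0.994, -0.088], [-0.583, -0.032, -0.812]]
ft_force: [0.6, 1.0, 0.6]
opening: 0.0802
gripper_force: 0.0
```

Run:
```python
from h import *
s=sense(); T=np.array(s['tool_rot']); p=np.array(s['tool_pos']); print(p,T.round(3), np.round(s['qpos'],2))
im=snapshot('wrist'); r=cut_out('relay_center','wrist')[0]; m=r['pixels']; bb=r['bbox']; print(bb,r['conf'])
cv2.imwrite('pics/w5.png',im[60:330,130:430])
g=np.array([.567,.0187,.103]); print((T.T@(g+pinch_z*T[:,2]-p)).round(4))
```

```text
[0.53253482 0.02444086 0.15332278] [[-0.81   0.106  0.577]
 [ 0.068  0.994 -0.088]
 [-0.583 -0.032 -0.812]] [-0.02 -0.27 -0.21  2.34  0.36  0.51  0.97]
[255.9, 175.8, 300.3, 244.2] 0.63
[ 0.001  -0.0004  0.08  ]
```

View pics/w5.png

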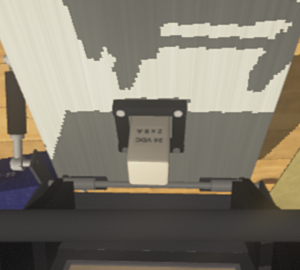

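Run:
```python
from h import *
for p in ((278,221),(278,244),(278,232)): print(onz('wrist',p,.113).round(4))
```

```text
[0.5551 0.0185 0.113 ]
[0.5818 0.0154 0.113 ]
[0.5673 0.0171 0.113 ]
```

The relay's top centre comes out at (0.567, 0.017), which agrees with the plan. Descending now to grip it.

{"method": "drive_tool", "body": {
  "increments": [
    [0.06,[0.001,-0.001,0.02],0],
    [0.055,[0,-0.001,0.02],0],
    [0.05,[0,0,0.02],0],
    [0.05,[0,0,0.02],0],
    [0.05,[0,0,0],0],
    [0.02,[0,0,0],0],
    [0.02,[0,0,0],0],
    [0.02,[0,0,0],0],
    [0.02,[0,0,0],0]
  ],
  "force": 20
}}

```text
time: 18.2
tool_pos: [0.5768, 0.0158, 0.0873]
tool_rot: [[-0.81, 0.106, 0.577], [0.067, 0.994, -0.088], [-0.583, -0.032, -0.812]]
ft_force: [-1.2, -0.7, 1.3]
opening: 0.0281
gripper_force: 20.0
```

{"method": "drive_tool", "body": {
  "increments": [
    [0.02,[-0.0053,-0.0003,-0.0073],0],
    [0.02,[-0.0053,-0.0003,-0.0073],0],
    [0.02,[0,0,-0.02],0],
    [0.02,[0,0,-0.02],0],
    [0.02,[0,0,0],0]
  ],
  "force": 30
}}

```text
time: 18.7
tool_pos: [0.5539, 0.0196, 0.1393]
tool_rot: [[-0.808, 0.106, 0.579], [0.067, 0.994, -0.088], [-0.585, -0.032, -0.811]]
ft_force: [-0.5, 0.9, -0.7]
opening: 0.0277
gripper_force: 30.0
```

Run:
```python
from kin import *
s=sense(); T=np.array(s['tool_rot']); q=np.array(s['qpos']); p=np.array(s['tool_pos']); print(q.round(2),p,T.round(4),s['opening'])
prev=p
for pt in ([.53,.06,.155],[.535,.12,.15],[.55,.2,.15],[.559,.27,.13],[.559,.334,.12],[.559,.334,.07],[.559,.334,.0275]):
    pt=np.array(pt); q,e,a=ik(pt,T,q); print(pt,q.round(2),round(e,4),round(a,3),'d',(T.T@(pt-prev)).round(4)); prev=pt
snapshot('top'); r=cut_out('tray_floor','top')[0]; rc=cv2.minAreaRect(np.argwhere(r['pixels'])[:,::-1].astype(np.float32)); print(onz('top',rc[0],.014),[onz('top',b,.018).round(3).tolist() for b in cv2.boxPoints(rc)])
snapshot('scene'); r=cut_out('tray_floor','scene')[0]; rc=cv2.minAreaRect(np.argwhere(r['pixels'])[:,::-1].astype(np.float32)); print(onz('scene',rc[0],.012),[onz('scene',b,.012).round(3).tolist() for b in cv2.boxPoints(rc)])
```

```text
[ 0.03 -0.19 -0.23  2.32  0.39  0.45  0.96] [0.55389337 0.01956063 0.13931167] [[-0.8084  0.1059  0.579 ]
 [ 0.0674  0.9939 -0.0876]
 [-0.5847 -0.0318 -0.8106]] 0.02765389168311663
[0.53  0.06  0.155] [ 0.01 -0.2  -0.34  2.29  0.44  0.53  0.81] 0.0 0.0 d [ 0.0129  0.0372 -0.0301]
[0.535 0.12  0.15 ] [-0.02 -0.13 -0.47  2.24  0.58  0.58  0.56] 0.0 0.0 d [0.0029 0.0603 0.0017]
[0.55 0.2  0.15] [-0.12 -0.   -0.55  2.13  0.73  0.69  0.3 ] 0.0 0.0 d [-0.0067  0.0811  0.0017]
[0.559 0.27  0.13 ] [-0.24  0.14 -0.57  2.05  0.88  0.78  0.09] 0.0 0.0 d [0.0091 0.0712 0.0153]
[0.559 0.334 0.12 ] [-0.35  0.25 -0.59  1.96  0.95  0.87 -0.03] 0.0 0.0 d [0.0102 0.0639 0.0025]
[0.559 0.334 0.07 ] [-0.39  0.32 -0.55  2.    1.06  0.82 -0.16] 0.0 0.0 d [0.0292 0.0016 0.0405]
[0.559  0.334  0.0275] [-0.42  0.39 -0.52  2.03  1.17  0.79 -0.28] 0.0 0.0 d [0.0249 0.0014 0.0345]
[0.54969764 0.33349397 0.014     ] [[0.519, 0.382, 0.018], [0.581, 0.383, 0.018], [0.58, 0.283, 0.018], [0.517, 0.284, 0.018]]
[0.54661118 0.32975783 0.012     ] [[0.511, 0.377, 0.012], [0.587, 0.435, 0.012], [0.581, 0.284, 0.012], [0.513, 0.241, 0.012]]
```

{"method": "drive_tool", "body": {
  "increments": [
    [0.02,[0.0065,0.0186,-0.015],0],
    [0.02,[0.0065,0.0186,-0.015],0],
    [0.02,[0.001,0.02,0.0006],0],
    [0.02,[0.001,0.02,0.0006],0],
    [0.02,[0.001,0.02,0.0006],0],
    [0.02,[-0.0022,0.027,0.0006],0],
    [0.02,[-0.0022,0.027,0.0006],0],
    [0.02,[-0.0022,0.027,0.0006],0],
    [0.02,[0.003,0.0237,0.005],0],
    [0.02,[0.003,0.0237,0.005],0],
    [0.02,[0.003,0.0237,0.005],0],
    [0.02,[0.0034,0.0213,0.0008],0],
    [0.02,[0.0034,0.0213,0.0008],0],
    [0.02,[0.0034,0.0213,0.0008],0],
    [0.02,[0,0,0],0],
    [0.02,[0,0,0],0]
  ]
}}

```text
time: 20.5
tool_pos: [0.5579, 0.3327, 0.1156]
tool_rot: [[-0.812, 0.106, 0.573], [0.067, 0.994, -0.089], [-0.579, -0.034, -0.814]]
ft_force: [-0.3, 0.1, -1.4]
opening: 0.0277
gripper_force: 30.0
```

Run:
```python
from h import *
s=sense(); T=np.array(s['tool_rot']); p=np.array(s['tool_pos']); print(p,T.round(4),s['opening'])
for t in ([.559,.334,.07],[.559,.334,.0275]): print((T.T@(np.array(t)-p)).round(4))
im=snapshot('wrist'); im2=snapshot('scene')
cv2.imwrite('pics/w6.png',np.hstack([cv2.resize(im,(400,300)),cv2.resize(im2[110:320,180:460],(400,300))]))
```

```text
[0.55790363 0.33271344 0.11555834] [[-0.8124  0.1059  0.5735]
 [ 0.067   0.9938 -0.0886]
 [-0.5793 -0.0335 -0.8144]] 0.02772394800941636
[0.0256 0.0029 0.0376]
[0.0502 0.0043 0.0722]
```

View pics/w6.png

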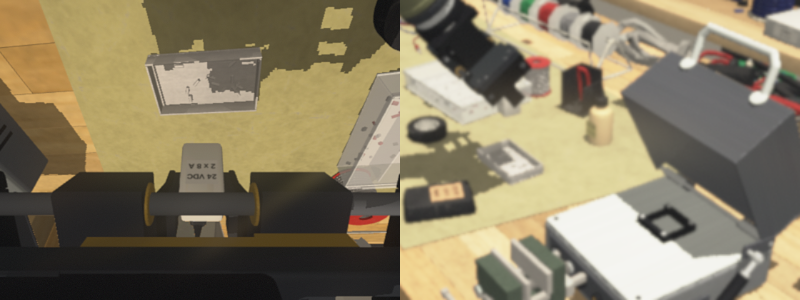

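The relay is held, with the tray ahead at about (205,82) in the left half, and the socket is empty with the hood still open. Lowering towards the tray.

{"method": "drive_tool", "body": {
  "increments": [
    [0.02,[0.0128,0.0014,0.0188],0],
    [0.02,[0.0128,0.0014,0.0188],0],
    [0.02,[0,0,0],0]
  ]
}}

```text
time: 20.9
tool_pos: [0.5583, 0.3309, 0.0682]
tool_rot: [[-0.813, 0.108, 0.572], [0.067, 0.993, -0.093], [-0.578, -0.037, -0.815]]
ft_force: [-0.7, -0.1, -0.7]
opening: 0.028
gripper_force: 30.0
```

Run:
```python
from h import *
s=sense(); T=np.array(s['tool_rot']); p=np.array(s['tool_pos']); print(p,T.round(3))
im=snapshot('wrist'); r=cut_out('tray_floor','wrist'); print([(x['bbox'],x['conf']) for x in r[:1]])
c=np.array([.549,.334,.018]); rim=np.array([c+[sx*.03,sy*.05,0] for sx,sy in((-1,-1),(-1,1),(1,1),(1,-1))])
P=proj('wrist',rim); 
cv2.polylines(im,[P.astype(int)],True,(0,0,255),1)
im2=snapshot('scene'); cv2.imwrite('pics/w7.png',np.hstack([cv2.resize(im,(400,300)),cv2.resize(im2[150:290,180:367],(400,300))]))
for t in ([.559,.334,.0275],): print((T.T@(np.array(t)-p)).round(4))
```

```text
[0.5582863  0.33088876 0.06824052] [[-0.813  0.108  0.572]
 [ 0.067  0.993 -0.093]
 [-0.578 -0.037 -0.815]]
[([191.5, 110.5, 381.3, 211.5], 0.82)]
[0.0232 0.0047 0.0333]
```

View pics/w7.png

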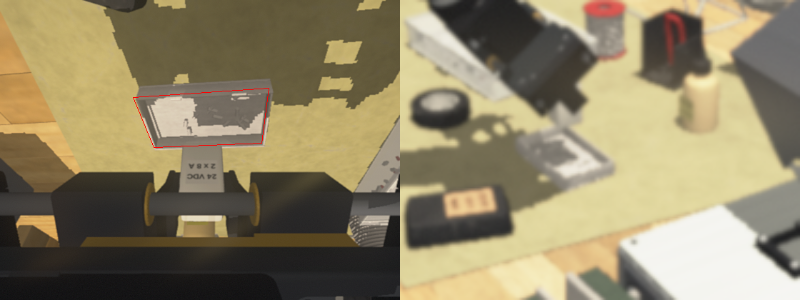

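The overlay sits about 8 px off at the tray's near edge, so the tray is about 3 mm nearer than I assumed, well inside tolerance. Lowering the rest of the way.

{"method": "drive_tool", "body": {
  "increments": [
    [0.02,[0.0083,0.0015,0.0107],0],
    [0.02,[0.0083,0.0015,0.0107],0],
    [0.02,[0.0052,0.0012,0.0066],0],
    [0.02,[0.003,0.0003,0.004],0],
    [0.02,[0,0,0],0]
  ]
}}

```text
time: 21.55
tool_pos: [0.5583, 0.3375, 0.031]
tool_rot: [[-0.811, 0.106, 0.575], [0.068, 0.994, -0.088], [-0.581, -0.033, -0.813]]
ft_force: [-0.3, -0.5, -0.8]
opening: 0.0277
gripper_force: 30.0
```

{"method": "drive_tool", "body": {
  "increments": [
    [0.02,[0.0017,-0.001,0.0024],0],
    [0.02,[0.0006,0,0.0008],0],
    [0.02,[0,0,0],0]
  ]
}}

```text
time: 21.85
tool_pos: [0.5582, 0.3364, 0.0273]
tool_rot: [[-0.811, 0.106, 0.576], [0.068, 0.994, -0.088], [-0.581, -0.032, -0.813]]
ft_force: [-0.2, 0.4, -0.5]
opening: 0.028
gripper_force: 30.0
```

{"method": "drive_tool", "body": {
  "increments": [
    [0.02,[0.0006,0,0.0008],0],
    [0.02,[0.0006,0,0.0008],0],
    [0.02,[0,0,0],0]
  ]
}}

```text
time: 22.15
tool_pos: [0.5585, 0.3365, 0.0267]
tool_rot: [[-0.809, 0.107, 0.577], [0.068, 0.994, -0.089], [-0.583, -0.033, -0.812]]
ft_force: [-5.5, -1.5, 8.2]
opening: 0.0274
gripper_force: 30.0
```

It's down: contact at the expected height, with 8 N upward. Releasing and backing out.

{"method": "drive_tool", "body": {
  "increments": [
    [0.033,[0,0,0],0],
    [0.045,[0,0,0],0],
    [0.055,[0,0,0],0],
    [0.055,[0,0,0],0],
    [0.055,[0,0,-0.015],0],
    [0.055,[0,0,-0.025],0],
    [0.055,[0,0,-0.03],0],
    [0.055,[0,0,-0.03],0],
    [0.055,[0,0,-0.03],0],
    [0.055,[0,0,-0.02],0],
    [0.055,[0,0,0],0]
  ]
}}

```text
time: 23.25
tool_pos: [0.4714, 0.352, 0.15]
tool_rot: [[-0.809, 0.103, 0.579], [0.067, 0.994, -0.084], [-0.584, -0.029, -0.811]]
ft_force: [0.5, 0.0, -0.0]
opening: 0.0549
gripper_force: 0.0
```

Run:
```python
from h import *
s=sense(); print(s['tool_pos'],np.round(s['ft_force'],1))
im=snapshot('wrist'); im2=snapshot('scene')
cv2.imwrite('pics/w8.png',np.hstack([cv2.resize(im,(400,300)),cv2.resize(im2[110:320,180:460],(400,300))]))
```

```text
[0.4714109  0.35197341 0.14997947] [ 0.5  0.  -0. ]
```

View pics/w8.png

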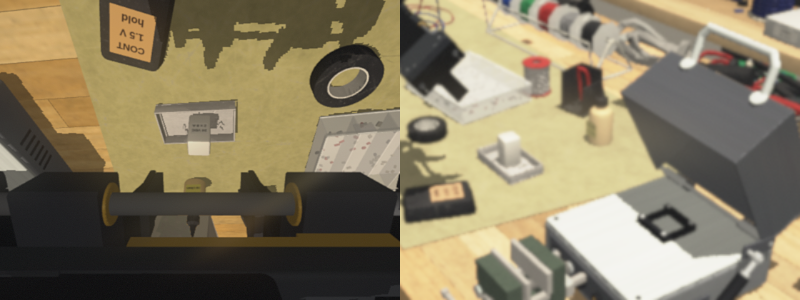

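The relay stands upright in the tray (right half (510,150)), the hood is fully open, the tester hasn't moved, and the arm touches nothing.

```bash
python3 -c "
from plant import *
print(finish_job())"
```

```text
the job is handed in; nothing more can be done
None
```

The job is handed in: in the last pictures the hood stands fully open, the relay is upright in the steel tray, the tester is in place and the arm is clear; no verdict came back.

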